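# Clear the hallway shelf into its three trays

## Task

Put away the five things lying loose on the oak shelf, each kind in its own tray: the training gear (grey grip ring and teal dumbbell) in the blue tray, the shoe-care things (polish tin and shoe brush) in the dark wooden tray, and the black doorstop wedge in the white tray. Set each one down flat on the tray's floor, the same way up as it lies now, side by side with nothing stacked or leaning on a rim, and lower the dumbbell in rather than dropping it. Leave the pink kettlebell and the steel mug where they stand, and let go of everything at the end.

Things in the scene. Friction and masses are not known exactly. Their poses are not given: they have to be found in the camera images.
- tray_blue: Blue plastic tray for the training gear: open tray, outside 190 x 180 mm (its x and y), 40 mm high, walls and floor 5 mm thick, so inside 180 x 170 mm and 35 mm deep. Does not move when touched. Origin: centre of its underside; z up; the inner floor lies 5 mm above the origin, the rim 40 mm above it. It stands in any of three places, turned up to 0.15 rad.
- tray_wood: Dark brown wooden tray for shoe care; same shape and size as the blue tray, same frame, also fixed.
- tray_white: White enamelled tray for the doorstop; same shape and size as the blue tray, same frame, also fixed.
- grip_ring_center (a point): Grey rubber hand-grip ring lying flat, 60 mm outside diameter, 33 mm hole, 26 mm high, about 70 g. Point: its centre, 13 mm above its underside; z up. Round: may be taken across its outside diameter at any yaw.
- dumbbell_center (a point): Small teal vinyl dumbbell lying on a flat of its two six-sided heads: 144 mm long along its x, heads 46 mm high and 53 mm wide over the corners, each 34 mm long; between them 76 mm of round handle, 25 mm diameter, along x. About 0.5 kg. Point: its centre, in the middle of the handle, 23 mm above its underside; z up. Take it across the handle (fingers closing along its y).
- polish_tin_center (a point): Round shoe-polish tin, steel with a dark red lid, lying flat: 60 mm diameter over the lid, 24 mm high, about 90 g; a tiny twist key (2.5 mm, may be ignored) sticks out at +x. Point: its centre, 12 mm above its underside; z up.
- shoe_brush_center (a point): Shoe brush standing on its dark, stiff bristles: 140 mm long along its x with round ends, 46 mm wide (y), 42 mm high; the light brown wooden block is the top 18 mm, the bristles (41 mm wide) the lower 24 mm. About 130 g. Point: its centre, 21 mm above its underside; z up. Take it across its width by the wood.
- doorstop_center (a point): Black plastic doorstop wedge lying on its base: 110 mm long along its x, 42 mm wide (y) with upright sides; the top slopes from 4 mm high at the thin end (-x) to 30 mm at the thick end (+x), so 17 mm in the middle. About 90 g. Point: middle of its length and width, 15 mm above its underside; z up. Best taken across its width some 15 mm towards the thick end.
- kettlebell_center (a point): Bystander: pink vinyl kettlebell, 118 mm across, 169 mm tall, 2 kg, stands beyond the work. Point: on its axis, 85 mm above its underside. Leave alone.
- mug_center (a point): Bystander: stainless steel mug, 80 mm across, 90 mm tall, handle at its +y. Point: on its axis, 45 mm up. Leave alone.
There are look-alikes about, which are no part of the job. Of the things that look like the part that bears grip_ring_center, the smaller one is meant. Several things look just like the part that bears shoe_brush_center: the one meant starts farthest from the robot's base.

How it is judged:
At the end, for the whole second after the job is handed in: Each thing in its own tray: centre within 85 mm (tray x) and 80 mm (tray y) of the tray's middle, at most 6 mm higher than when lying flat on its floor, tilted under 0.12 rad, released and at rest (x of grip_ring_center in the frame of tray_blue between -0.085 and 0.085 m and y of grip_ring_center in the frame of tray_blue between -0.08 and 0.08 m and z of grip_ring_center in the frame of tray_blue between 0.005 and 0.024 m and angle between each of grip_ring_center, dumbbell_center, polish_tin_center, shoe_brush_center, doorstop_center's own z axis and vertical below 0.12 rad and linear speed of each of grip_ring, dumbbell, polish_tin, shoe_brush, doorstop below 0.02 m/s and x of dumbbell_center in the frame of tray_blue between -0.085 and 0.085 m and y of dumbbell_center in the frame of tray_blue between -0.08 and 0.08 m and z of dumbbell_center in the frame of tray_blue between 0.005 and 0.034 m and x of polish_tin_center in the frame of tray_wood between -0.085 and 0.085 m and y of polish_tin_center in the frame of tray_wood between -0.08 and 0.08 m and z of polish_tin_center in the frame of tray_wood between 0.005 and 0.023 m and x of shoe_brush_center in the frame of tray_wood between -0.085 and 0.085 m and y of shoe_brush_center in the frame of tray_wood between -0.08 and 0.08 m and z of shoe_brush_center in the frame of tray_wood between 0.005 and 0.032 m and x of doorstop_center in the frame of tray_white between -0.085 and 0.085 m and y of doorstop_center in the frame of tray_white between -0.08 and 0.08 m and z of doorstop_center in the frame of tray_white between 0.005 and 0.026 m); the robot touches nothing.
It fails at once if the kettlebell is shifted more than 20 mm or tipped (distance of kettlebell_center from where it was at the start of the episode above 0.02 m or angle between kettlebell_center's own z axis and vertical above 0.3 rad).
It fails at once if the mug is shifted more than 20 mm or tipped (distance of mug_center from where it was at the start of the episode above 0.02 m or angle between mug_center's own z axis and vertical above 0.3 rad).
It fails at once if the dumbbell is dropped or slammed into its tray (linear speed of dumbbell above 0.8 m/s and horizontal distance between dumbbell_center and tray_blue below 0.09 m and z of dumbbell_center in the frame of tray_blue below 0.09 m).
It also fails if it takes over 128 s, if anything falls off the work surface, if the arm or the gripper's body presses on something with over 40 N, if the wrist force passes 120 N, or if a joint passes its speed limit or range.

## Robot

A 6-joint arm with a two-finger parallel gripper is mounted at the origin on the work surface. World frame = base frame: x ahead of the robot, y to its left, z up, the work surface at z = 0. Lengths are in m, angles in rad, forces in N, time in s.
With the tool pointing down it reaches from about 0.275 to 0.975 m from the base axis. Payload 8.4 kg.
Tool frame: the origin (TCP) lies between the finger pads; the fingertips stand 8 mm ahead of it and the grasp point (between the pads) lies 11 mm behind it; z points along the fingers, y is the direction in which the jaws open and shut (so a half turn about z gives the same grasp; the last joint's range is limited). The gripper opens to 92 mm and grips with 3 to 60 N. Pads are 20 mm wide; open, the fingers measure 128 mm over their backs; the gripper's body (75 mm by 189 mm) begins 69 mm behind the grasp point.
Start: joints at [-1.333, 0.353, 1.633, -0, 1.155, -0.002], TCP at [0.148, -0.607, 0.223] pointing down, gripper open.
Joint ranges: [-2.63, 2.63], [-0.92, 2.1], [0.06, 2.66], [-1.3, 4.44], [0, 2.69], [-3.02, 3.02]. Speed limits (rad/s): [2.22, 2.22, 2.79, 3.14, 3.14, 3.14].

## Interface

Orientations are given as a unit quaternion [x, y, z, w].
In Python, from rig import ctrl gives the robot as it stands.
- The arm moves only by the tool arm_command, never from a script. Its argument "series" is text: rows parted by semicolons, each of 7 numbers parted by spaces: the shift along the tool's x, y, z in cm, then the turn, a rotation vector about the tool's x, y, z in degrees, then the closure, from 0 (fully open) to 1 (shut). A call has 1 to 20 rows; each row shifts and turns the commanded pose from where the row before left it, along the tool's axes as they then stand; what a row does not reach is not made up. A row lasts 1/10 s, in which the tool goes at most 50 mm and 8.59 degrees, less where a joint would pass 70% of its speed; a pose out of reach is approached as far as the arm can. A call with a gripper value outside its range is refused whole. The fingers move at their own pace and stop on an object; "grip_force" is the grip in N (left out, the last holds). Time passes only in rows, so rows that do not move let the fingers close. It gives the time, the measured TCP pose, the force and the opening at its end, in the units of the state.
- ctrl.read_state(): the state, without advancing time (a new reading comes with each control period).
- ctrl.get_image(name): name is "scene" or "top"; returns the picture (480x640x3 uint8, red, green, blue); there is no depth.
- ctrl.camera_model(name): a dict with "fx", "fy", "cx", "cy" (pixels), "world_to_cam" (4x4, takes a point from world to camera coordinates). Camera axes: x right, y down, z forward; pixel columns grow to the right and rows downward; lengths in m; the calibration is good to about 2 mm. A picture is of the moment at which its call begins. camera_model takes no time and is no camera call.
- ctrl.job_done(): hands the job in, once; it reports no verdict.
The state is a dict: "t": time; "qpos": joint angles; "qvel": joint speeds; "tau": joint torques, N m; "tcp_pos": TCP position; "tcp_rot": TCP orientation; "force": force on the tool from outside, world axes, zero at the start; "torque": the same for the moment, N m; "gripper_width": opening from 0.0 (shut) to 1.0 (fully open).
Only numpy, scipy, OpenCV 4.12 (cv2) and the standard library are available. Lean on these libraries where they do the work, as an engineer would, in place of code of your own. Each camera call takes 0.05 s, during which the arm holds its last target.

## Working session

There is one attempt and no reset: what is moved stays moved. The work goes in short steps, Python scripts to look and compute and a tool call to move; the robot and the scene stay as the last step left them, time stands still between calls to the robot, and variables do not carry over. Pictures are saved under pics/ and viewed, and the job is handed in when it is done.

Besides the shell and the picture viewer there is one more tool, called after "Call:" as name(argument=value, ...) on one line, values as JSON. arm_command: Moves the arm, as the interface text tells. Its arguments: {"type":"object","properties":{"series":{"type":"string"},"grip_force":{"type":"number"}},"required":["series"]}

```bash
ls; mkdir -p pics; python3 - <<'E'
from rig import ctrl
import cv2
s=ctrl.read_state(); print(s)
for n in("scene","top"):
    cv2.imwrite(f"pics/{n}0.png",ctrl.get_image(n)[:,:,::-1]); print(ctrl.camera_model(n))
E
```

```text
pics
{'t': 0.0, 'qpos': array([-1.33340121e+00,  3.53668586e-01,  1.63410840e+00,  3.77610547e-05,
        1.15518846e+00, -2.38957698e-03]), 'qvel': array([ 0.00101071, -0.00066997,  0.0012636 ,  0.00046332,  0.00128355,
        0.00080963]), 'tau': array([ 2.33028368e-03, -5.93824160e+01, -3.34217763e+01,  6.98590348e-02,
        2.35856225e-02, -1.65383926e-04]), 'tcp_pos': array([ 0.148341  , -0.60665687,  0.22186193]), 'tcp_rot': array([ 9.92822196e-01,  1.19597721e-01, -6.33188283e-05, -6.83685660e-04]), 'force': array([-0.41571238,  0.39920652,  0.1291745 ]), 'torque': array([-0.0064634 , -0.00210874, -0.00137465]), 'gripper_width': 0.9972062377630545}
{'fx': 503.07392057266435, 'fy': 503.07392057266435, 'cx': 316.31817669498844, 'cy': 236.1474889255119, 'world_to_cam': array([[-0.33169938,  0.94331449,  0.01154513,  0.16584509],
       [ 0.75439291,  0.27257705, -0.59715416, -0.29727851],
       [-0.56645112, -0.1893661 , -0.8020434 ,  1.36247171],
       [ 0.        ,  0.        ,  0.        ,  1.        ]])}
{'fx': 557.2779877456873, 'fy': 557.2779877456873, 'cx': 317.9868234759362, 'cy': 230.94768174486393, 'world_to_cam': array([[-0.01995891, -0.99948719, -0.02503981,  0.03111608],
       [-0.99608985,  0.02203443, -0.08555406,  0.45544417],
       [ 0.08606192,  0.02323434, -0.99601883,  1.1681768 ],
       [ 0.        ,  0.        ,  0.        ,  1.        ]])}
```

View pics/top0.png

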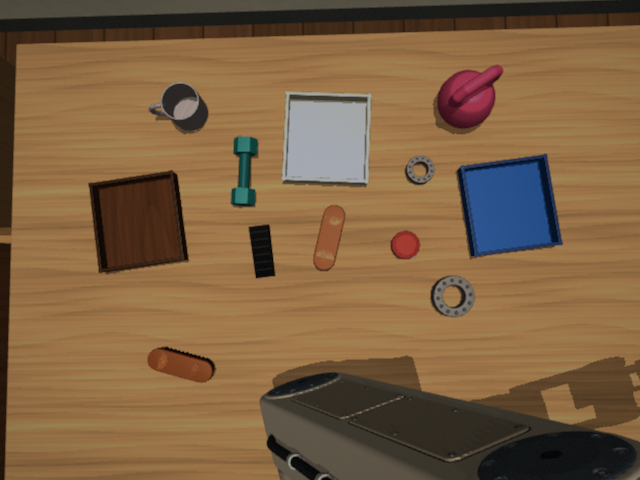

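View pics/scene0.png

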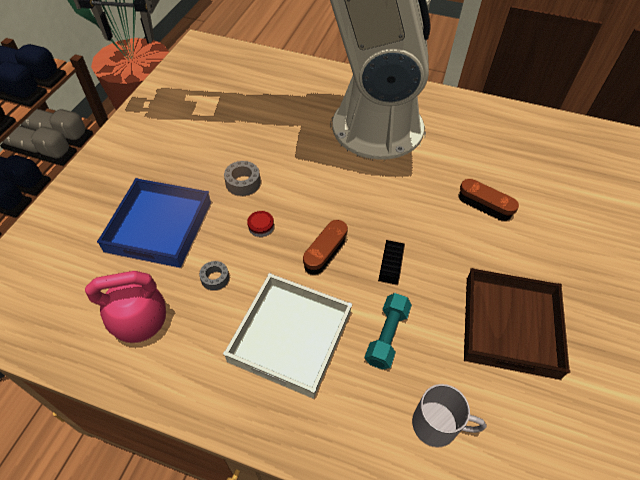

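The top view shows two grey rings: a small one at (420,170) and a larger one at (453,296). It also shows two brushes: a far one at (329,238) and a near one at (181,364). By the description I want the small ring and the far brush. The other targets are the tin at (405,245), the doorstop at (262,251) and the dumbbell at (244,171). Next I'll measure them and crop in on both choices.

```bash
cat > h.py <<'E'
import numpy as np, cv2
from rig import ctrl
def ray(cam,uv,z):
    M=ctrl.camera_model(cam);W=M["world_to_cam"];R=W[:3,:3];c=-R.T@W[:3,3]
    uv=np.atleast_2d(np.asarray(uv,float))
    d=np.c_[(uv[:,0]-M["cx"])/M["fx"],(uv[:,1]-M["cy"])/M["fy"],np.ones(len(uv))]@R
    return (c+d*((z-c[2])/d[:,2])[:,None])[:,:2]
def pix(cam,p):
    M=ctrl.camera_model(cam);q=M["world_to_cam"]@np.r_[p,1];return np.array([M["fx"]*q[0]/q[2]+M["cx"],M["fy"]*q[1]/q[2]+M["cy"]])
def mask(hsv,lo,hi):return cv2.inRange(hsv,np.array(lo),np.array(hi))
def blob(m,near,r=60):
    m=cv2.morphologyEx(m,cv2.MORPH_CLOSE,np.ones((5,5)))
    cs,_=cv2.findContours(m,cv2.RETR_EXTERNAL,cv2.CHAIN_APPROX_NONE)
    cs=[c for c in cs if cv2.contourArea(c)>60 and np.hypot(*(c[:,0].mean(0)-near))<r]
    return max(cs,key=cv2.contourArea)[:,0] if cs else None
def rect(P):
    (c,s,a)=cv2.minAreaRect((P*1000).astype(np.float32))
    a=a if s[0]>=s[1] else a+90
    return np.array(c)/1000,sorted(s)[::-1],(a+90)%180-90
E
cat > meas.py <<'E'
from h import *
im={n:cv2.cvtColor(cv2.imread(f"pics/{n}0.png"),cv2.COLOR_BGR2HSV) for n in("scene","top")}
col={"blue":([105,150,40],[125,255,255]),"ring":([0,0,40],[180,70,200]),"bigring":([0,0,40],[180,70,200]),"db":([80,100,30],[100,255,255]),"tin":([0,200,80],[5,255,255]),
"brush":([3,150,50],[12,255,220]),"brush2":([3,150,50],[12,255,220]),"stop":([0,0,0],[180,255,45]),"white":([0,0,120],[180,40,255]),"wood":([0,0,0],[20,255,95])}
near={"blue":((510,206),(155,222)),"ring":((420,170),(214,275)),"bigring":((453,296),(242,177)),"db":((244,171),(388,330)),"tin":((405,245),(261,222)),"brush":((329,238),(326,246)),"brush2":((181,364),(489,200)),"stop":((262,251),(392,262)),"white":((327,139),(290,335)),"wood":((139,222),(516,322))}
z={"blue":.03,"ring":.013,"bigring":.013,"db":.023,"tin":.012,"brush":.033,"brush2":.033,"stop":.01,"white":.03,"wood":.03}
for k in col:
    for i,n in enumerate(("top","scene")):
        c=blob(mask(im[n],*col[k]),np.array(near[k][i]),35)
        if c is None: print(k,n,None);continue
        P=ray(n,c,z[k]);r=rect(P);M=cv2.moments((P*1e3).astype(np.float32).reshape(-1,1,2))
        print(k,n,"rect c",r[0].round(4),"mm",np.round(r[1],0),"ang",round(r[2],1),"cen",np.round([M["m10"]/M["m00"]/1e3,M["m01"]/M["m00"]/1e3],4))
E
python3 meas.py
python3 - <<'E'
import cv2,numpy as np
t=cv2.imread("pics/top0.png");a=cv2.resize(t[140:320,280:480],None,fx=3,fy=3,interpolation=2)
cv2.imwrite("pics/crop0.png",a)
E
```

```text
blue top rect c [ 0.5011 -0.3812] mm [190. 190.] ang 6.6 cen [ 0.5014 -0.3825]
blue scene rect c [ 0.5049 -0.3783] mm [213. 199.] ang 6.5 cen [ 0.5223 -0.3905]
ring top rect c [ 0.5858 -0.1998] mm [58. 57.] ang 88.5 cen [ 0.5857 -0.2006]
ring scene rect c [ 0.5843 -0.1992] mm [72. 58.] ang 38.7 cen [ 0.584  -0.1998]
bigring top rect c [ 0.3127 -0.2605] mm [84. 84.] ang -2.2 cen [ 0.3128 -0.2607]
bigring scene rect c [ 0.3091 -0.2606] mm [114.  84.] ang 27.4 cen [ 0.3081 -0.26  ]
db top rect c [0.5894 0.1781] mm [148.  49.] ang -2.7 cen [0.5903 0.1783]
db scene rect c [0.5865 0.1794] mm [165.  51.] ang -3.1 cen [0.5868 0.1791]
tin top None
tin scene rect c [ 0.4169 -0.1655] mm [58. 55.] ang 24.0 cen [ 0.4175 -0.1649]
brush top rect c [ 0.4409 -0.0012] mm [138.  45.] ang -13.8 cen [ 0.4412 -0.0012]
brush scene rect c [ 0.4412 -0.0014] mm [146.  50.] ang -15.4 cen [ 0.4398 -0.0015]
brush2 top rect c [0.1819 0.314 ] mm [139.  46.] ang 74.0 cen [0.1819 0.3141]
brush2 scene rect c [0.1822 0.3133] mm [138.  57.] ang 74.0 cen [0.1819 0.3131]
stop top rect c [0.4166 0.1438] mm [109.  42.] ang 5.9 cen [0.4173 0.1434]
stop scene rect c [0.4218 0.1443] mm [109.  41.] ang 5.9 cen [0.422  0.1442]
white top rect c [ 0.6575 -0.0011] mm [194. 184.] ang -3.5 cen [ 0.6575 -0.0007]
white scene rect c [ 0.6535 -0.0016] mm [197. 185.] ang -3.4 cen [ 0.6535 -0.0014]
wood top rect c [0.4839 0.4054] mm [198. 192.] ang 7.7 cen [0.4839 0.4055]
wood scene rect c [0.488  0.4067] mm [212. 192.] ang 7.4 cen [0.4884 0.4067]
```

View pics/crop0.png

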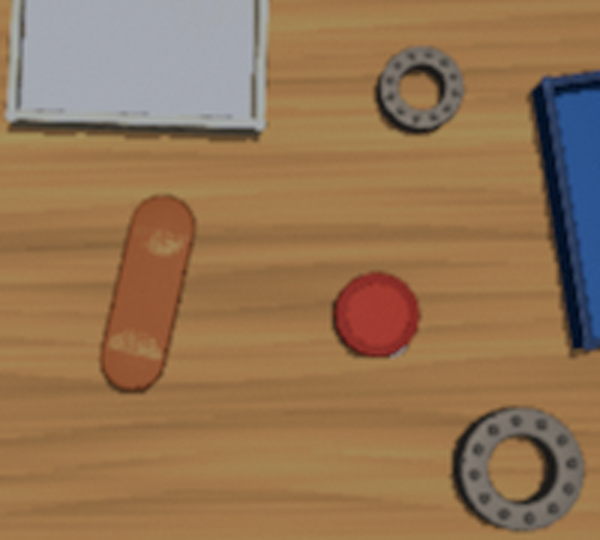

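The crop confirms the two choices: the small ring measures about 58 mm, against 84 mm for the big one, and the far brush is 0.44 m from the base, against 0.36 m for the near one. Now I'll refine the tray rims, tin, kettlebell and mug.

```bash
python3 - <<'E'
import cv2,numpy as np
t=cv2.imread("pics/top0.png")
a=[cv2.resize(t[y:y+130,x:x+130],(390,390),interpolation=2) for x,y in((75,155),(445,140))]
o=np.hstack(a)
o=cv2.convertScaleAbs(o,alpha=1.7,beta=15)
cv2.imwrite("pics/crop1.png",o)
from h import *
hs=cv2.cvtColor(t,cv2.COLOR_BGR2HSV)
c=blob(mask(hs,[0,190,130],[6,255,255])|mask(hs,[175,190,130],[180,255,255]),np.array([405,245]),20)
if c is not None: P=ray("top",c,.02); print("tin",rect(P),P.mean(0))
c=blob(mask(hs,[165,120,50],[178,255,255]),np.array([468,98]),30); print("kettle body z.06",cv2.minEnclosingCircle((ray("top",c,.06)*1e3).astype(np.float32)))
print("mug rim",ray("top",[[180,100]],.09))
E
```

```text
kettle body z.06 ((734.7503051757812, -308.0955505371094), 82.04499816894531)
mug rim [[0.72693287 0.29877102]]
```

View pics/crop1.png

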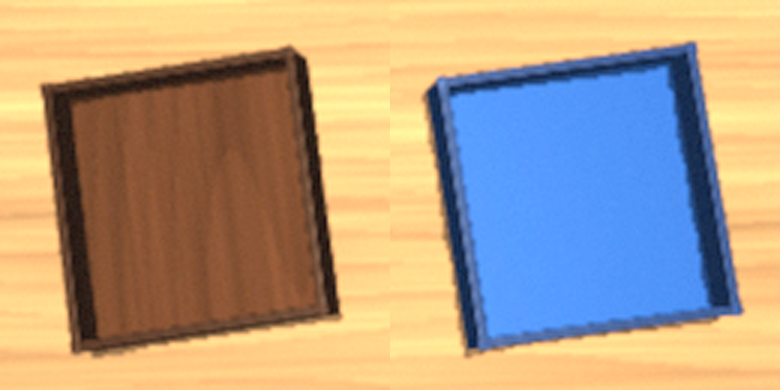

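```bash
python3 - <<'E'
from h import *
for n,q in {"wood":[(89,184),(172.7,171),(184.3,260.3),(100,272.3)],"blue":[(461.5,166.7),(546,154.3),(562,244.3),(475,256.5)]}.items():
    P=ray("top",q,.04);c=P.mean(0)
    e=[P[(i+1)%4]-P[i] for i in range(4)]
    print(n,c.round(4),[round(np.hypot(*v)*1e3) for v in e],[round(np.degrees(np.arctan2(v[1],v[0]))%90,1) for v in e])
t=cv2.imread("pics/top0.png");hs=cv2.cvtColor(t,cv2.COLOR_BGR2HSV)
print(hs[245,405],hs[238,329])
c=blob(mask(hs,[0,195,100],[4,255,255])|mask(hs,[172,180,100],[180,255,255]),np.array([405,245]),25)
print(None if c is None else rect(ray("top",c,.02)))
E
```

```text
wood [0.4826 0.4049] [181, 192, 180, 190] [np.float64(7.5), np.float64(7.5), np.float64(6.9), np.float64(7.9)]
blue [ 0.4994 -0.3827] [179, 191, 181, 190] [np.float64(7.1), np.float64(6.7), np.float64(6.8), np.float64(6.0)]
[  3 179 162] [ 10 161 149]
None
```

```bash
python3 - <<'E'
from h import *
s=cv2.imread("pics/scene0.png");t=cv2.imread("pics/top0.png")
a=[cv2.convertScaleAbs(cv2.resize(i[y:y+70,x:x+70],(390,390),interpolation=2),alpha=2,beta=20) for i,x,y in((s,357,225),(t,227,216))]
cv2.imwrite("pics/crop2.png",np.hstack(a))
print("tin",ray("top",[[405,245]],.024),"kettle",ray("top",[[466,98]],.06),ray("scene",[[136,308]],.06))
E
cat > plan.py <<'E'
# usage: plan.py x y z yaw  -> shift in tool axes AFTER turning, cm / deg
import sys;from h import *
from scipy.spatial.transform import Rotation as R
s=ctrl.read_state();x,y,z,w=map(float,sys.argv[1:5])
m=R.from_quat(s["tcp_rot"]).as_matrix();psi=np.degrees(np.arctan2(m[1,0],m[0,0]))
turn=(psi-w);d=np.array([x,y,z])-s["tcp_pos"]
def sh(p): a=np.radians(p);return np.round(100*np.array([d[0]*np.cos(a)+d[1]*np.sin(a),d[0]*np.sin(a)-d[1]*np.cos(a),-d[2]]),2)
print("t",round(s["t"],2),"tcp",s["tcp_pos"].round(4),"psi",round(psi,1),"tilt",round(np.degrees(np.arccos(-m[2,2])),2),"w",round(s["gripper_width"]*92,1),"F",s["force"].round(1))
print("turn z",round(turn,1),"shift if turned first",sh(w),"shift if moved first",sh(psi))
E
python3 plan.py 0.588 0.1787 0.15 -2.9
```

```text
tin [[ 0.42180189 -0.16173408]] kettle [[ 0.72433395 -0.29413133]] [[ 0.72577795 -0.28505161]]
t 0.1 tcp [ 0.1483 -0.6067  0.2219] psi 13.7 tilt 0.07 w 92.1 F [-0.8 -0.   0.6]
turn z 16.6 shift if turned first [ 39.94 -80.66   7.19] shift if moved first [ 61.36 -65.85   7.19]
```

View pics/crop2.png

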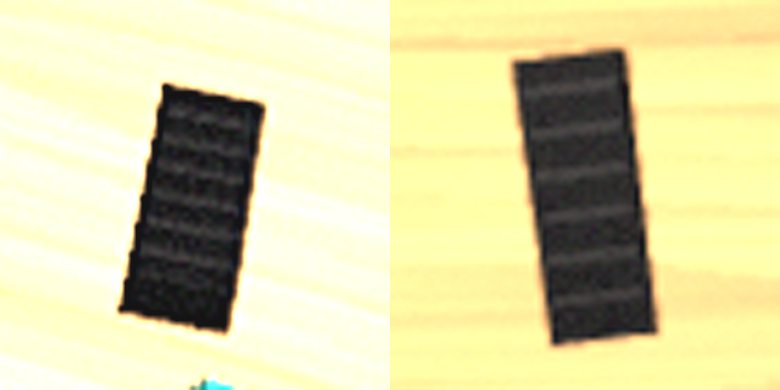

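The scene crop shows the tall face at the doorstop's +x end, about 7 px of upright face near crop (170,310), so thick is +x. First comes the dumbbell.

Call:
arm_command(series="0 0 0 0 0 8.3 0;0 0 0 0 0 8.3 0;1.6 -3.2 0.2 0 0 0 0;1.6 -3.2 0.2 0 0 0 0;1.6 -3.2 0.2 0 0 0 0;1.6 -3.2 0.2 0 0 0 0;1.6 -3.2 0.2 0 0 0 0;1.6 -3.2 0.2 0 0 0 0;1.6 -3.2 0.2 0 0 0 0;1.6 -3.2 0.2 0 0 0 0;1.6 -3.2 0.2 0 0 0 0;1.6 -3.2 0.2 0 0 0 0;1.6 -3.2 0.2 0 0 0 0;1.6 -3.2 0.2 0 0 0 0;1.6 -3.2 0.2 0 0 0 0;1.6 -3.2 0.2 0 0 0 0;1.6 -3.2 0.2 0 0 0 0;1.6 -3.2 0.2 0 0 0 0;1.6 -3.2 0.2 0 0 0 0;1.6 -3.2 0.2 0 0 0 0", grip_force=30)

```text
t: 2.1
tcp_pos: [0.4652, -0.0448, 0.1864]
tcp_rot: [1.0, -0.025, -0.0, 0.0]
force: [0.2, -0.6, 0.5]
gripper_width: 1.0
```

```bash
python3 plan.py 0.588 0.1787 0.15 -2.9
```

```text
t 2.1 tcp [ 0.4652 -0.0448  0.1864] psi -2.9 tilt 0.01 w 92.0 F [ 0.2 -0.6  0.5]
turn z 0.0 shift if turned first [ 11.13 -22.94   3.64] shift if moved first [ 11.15 -22.93   3.64]
```

Call:
arm_command(series="1.6 -3.3 0.5 0 0 0 0;1.6 -3.3 0.5 0 0 0 0;1.6 -3.3 0.5 0 0 0 0;1.6 -3.3 0.5 0 0 0 0;1.6 -3.3 0.5 0 0 0 0;1.6 -3.3 0.5 0 0 0 0;1.5 -3.1 0.5 0 0 0 0;0 0 0.2 0 0 0 0;0 0 0 0 0 0 0;0 0 0 0 0 0 0")

```text
t: 3.1
tcp_pos: [0.5863, 0.176, 0.1493]
tcp_rot: [1.0, -0.025, -0.001, 0.0]
force: [-0.7, 0.4, 0.1]
gripper_width: 1.004
```

```bash
python3 plan.py 0.588 0.1787 0.012 -2.9; python3 - <<'E'
from h import *
for n in("top","scene"):cv2.imwrite(f"pics/{n}1.png",ctrl.get_image(n)[:,:,::-1])
E
```

```text
t 3.1 tcp [0.5863 0.176  0.1493] psi -2.9 tilt 0.08 w 92.4 F [-0.7  0.4  0.1]
turn z 0.0 shift if turned first [ 0.16 -0.28 13.73] shift if moved first [ 0.16 -0.28 13.73]
```

View pics/scene1.png

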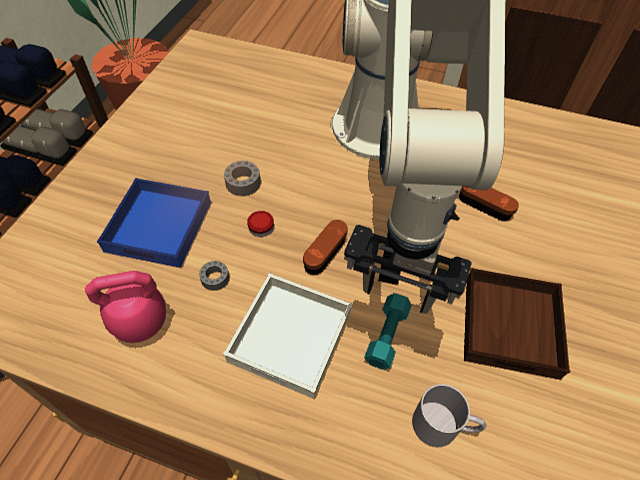

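View pics/top1.png

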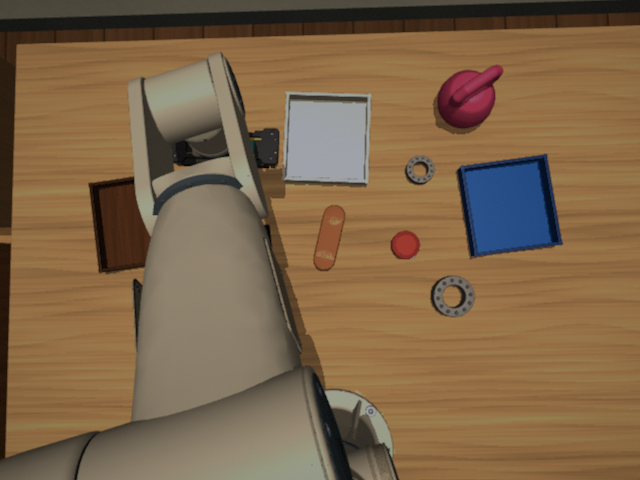

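The gripper is above the dumbbell: its fingers straddle the handle around scene (397,300), and its long side lies along y as expected. Next I descend.

Call:
arm_command(series="0.1 -0.1 2 0 0 0 0;0 -0.1 2 0 0 0 0;0 0 2 0 0 0 0;0 0 2 0 0 0 0;0 0 2 0 0 0 0;0 0 1.5 0 0 0 0;0 0 1 0 0 0 0;0 0 0.6 0 0 0 0;0 0 0.5 0 0 0 0;0 0 0 0 0 0 0;0 0 0 0 0 0 0.5;0 0 0 0 0 0 1;0 0 0 0 0 0 1;0 0 0 0 0 0 1;0 0 0 0 0 0 1;0 0 0 0 0 0 1;0 0 0 0 0 0 1")

```text
t: 4.9
tcp_pos: [0.5882, 0.1789, 0.0136]
tcp_rot: [1.0, -0.025, 0.0, -0.0]
force: [-0.7, 0.1, 0.3]
gripper_width: 0.413
```

```bash
python3 plan.py 0.588 0.1787 0.012 -2.9
```

```text
t 4.9 tcp [0.5882 0.1789 0.0136] psi -2.9 tilt 0.0 w 38.0 F [-0.7  0.1  0.3]
turn z 0.0 shift if turned first [-0.02  0.02  0.16] shift if moved first [-0.02  0.02  0.16]
```

Call:
arm_command(series="0 0 0 0 0 0 1;0 0 0 0 0 0 1;0 0 0 0 0 0 1;0 0 0 0 0 0 1;0 0 0 0 0 0 1;0 0 -1 0 0 0 1;0 0 -2 0 0 0 1;0 0 -2 0 0 0 1;0 0 -2 0 0 0 1;0 0 -2 0 0 0 1;0 0 -2 0 0 0 1;0 0 -2 0 0 0 1;0 0 0 0 0 0 1")

```text
t: 6.2
tcp_pos: [0.5895, 0.1791, 0.1463]
tcp_rot: [1.0, -0.025, 0.002, -0.0]
force: [0.4, 0.8, -6.4]
gripper_width: 0.263
```

```bash
python3 - <<'E'
import numpy as np
for n,c,a,p in (("db",(.499,-.382),6.7,(0,.035)),("ring",(.499,-.382),6.7,(-.02,-.045)),("brush",(.483,.405),7.5,(0,.035)),("tin",(.483,.405),7.5,(-.01,-.042)),("stop@15",(.657,-.001),-3.5,(.015,0))):
    a=np.radians(a);print(n,c[0]+p[0]*np.cos(a)-p[1]*np.sin(a),c[1]+p[0]*np.sin(a)+p[1]*np.cos(a))
E
python3 plan.py 0.495 -0.347 0.135 6.7
```

```text
db 0.4949165242015233 -0.34723902726615297
ring 0.4843867701787003 -0.42902609397121855
brush 0.4784315832722982 0.4397005701480834
tin 0.4785676514595041 0.3620540539000994
stop@15 0.671972021976328 -0.001915728093022853
t 6.2 tcp [0.5895 0.1791 0.1463] psi -2.9 tilt 0.22 w 24.2 F [ 0.4  0.8 -6.4]
turn z -9.6 shift if turned first [-15.52  51.15   1.13] shift if moved first [-6.81 53.02  1.13]
```

Call:
arm_command(series="0 0 0 0 0 -4.8 1;0 0 0 0 0 -4.8 1;-0.5 1.6 0 0 0 0 1;-0.9 3.1 0 0 0 0 1;-0.9 3.1 0 0 0 0 1;-0.9 3.1 0 0 0 0 1;-0.9 3.1 0 0 0 0 1;-0.9 3.1 0 0 0 0 1;-1 3.1 0 0 0 0 1;-1 3.1 0 0 0 0 1;-1 3.1 0 0 0 0 1;-1 3.1 0 0 0 0 1;-1 3.1 0 0 0 0 1;-1 3.1 0 0 0 0 1;-1 3.1 0 0 0 0 1;-1 3.1 0 0 0 0 1;-1 3.1 0 0 0 0 1;-1 3.1 0 0 0 0 1;-0.6 1.9 0 0 0 0 1;0 0 0 0 0 0 1")

```text
t: 8.2
tcp_pos: [0.4901, -0.3386, 0.1426]
tcp_rot: [0.998, 0.057, -0.001, 0.0]
force: [-0.3, 0.4, -5.2]
gripper_width: 0.265
```

```bash
python3 plan.py 0.495 -0.347 0.019 6.7; python3 - <<'E'
from h import *
for n in("scene",):cv2.imwrite(f"pics/{n}2.png",ctrl.get_image(n)[:,:,::-1])
E
```

```text
t 8.2 tcp [ 0.4901 -0.3386  0.1426] psi 6.5 tilt 0.08 w 24.3 F [-0.3  0.4 -5.2]
turn z -0.2 shift if turned first [ 0.39  0.89 12.36] shift if moved first [ 0.39  0.89 12.36]
```

View pics/scene2.png

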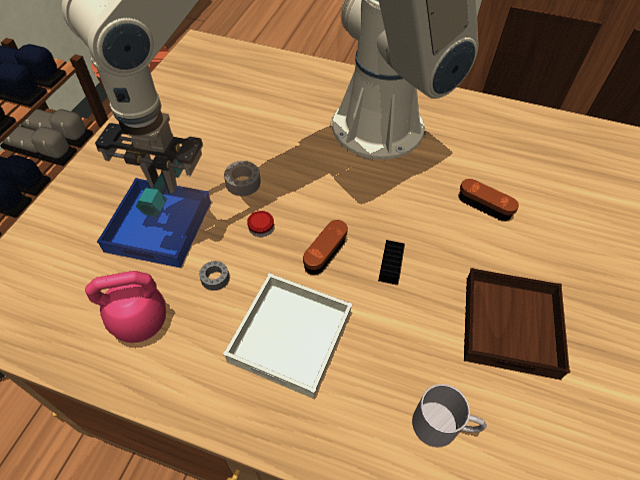

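The dumbbell hangs level over the blue tray (scene 150,200). Next I lower it in and open to about 50 mm.

Call:
arm_command(series="0.2 0.4 1.5 0 0 0 1;0.2 0.4 1.5 0 0 0 1;0 0.1 1.5 0 0 0 1;0 0 1.5 0 0 0 1;0 0 1.5 0 0 0 1;0 0 1.5 0 0 0 1;0 0 1 0 0 0 1;0 0 0.6 0 0 0 1;0 0 0.5 0 0 0 1;0 0 0.4 0 0 0 1;0 0 0.3 0 0 0 1;0 0 0.2 0 0 0 1;0 0 0.2 0 0 0 1;0 0 0.1 0 0 0 1;0 0 0 0 0 0 1")

```text
t: 9.75
tcp_pos: [0.497, -0.3444, 0.0206]
tcp_rot: [0.998, 0.059, 0.0, 0.0]
force: [-0.4, 0.5, -6.1]
gripper_width: 0.264
```

```bash
python3 plan.py 0.495 -0.347 0.0186 6.7
```

```text
t 9.75 tcp [ 0.497  -0.3444  0.0206] psi 6.7 tilt 0.0 w 24.3 F [-0.4  0.5 -6.1]
turn z 0.0 shift if turned first [-0.23  0.23  0.2 ] shift if moved first [-0.23  0.23  0.2 ]
```

Call:
arm_command(series="0 0.2 0 0 0 0 1;0 0 0.1 0 0 0 1;0 0 0.1 0 0 0 1;0 0 0.05 0 0 0 1;0 0 0 0 0 0 1;0 0 0 0 0 0 0.7;0 0 0 0 0 0 0.6;0 0 0 0 0 0 0.5;0 0 0 0 0 0 0.5;0 0 0 0 0 0 0.5;0 0 -0.5 0 0 0 0.5;0 0 -1.5 0 0 0 0.5;0 0 -2 0 0 0 0.5;0 0 -3 0 0 0 0.5;0 0 -3 0 0 0 0.5;0 0 -3 0 0 0 0")

```text
t: 11.35
tcp_pos: [0.4973, -0.3464, 0.1506]
tcp_rot: [0.998, 0.059, 0.0, 0.0]
force: [0.7, -0.6, -0.5]
gripper_width: 0.565
```

```bash
python3 plan.py 0.585 -0.1997 0.15 -33
```

```text
t 11.35 tcp [ 0.4973 -0.3464  0.1506] psi 6.7 tilt 0.06 w 52.0 F [ 0.7 -0.6 -0.5]
turn z 39.7 shift if turned first [ -0.64 -17.08   0.06] shift if moved first [ 10.43 -13.54   0.06]
```

Call:
arm_command(series="0 0 0 0 0 8 0;0 0 0 0 0 8 0;0 0 0 0 0 8 0;0 0 0 0 0 8 0;0 0 0 0 0 7.7 0;0 -2 0 0 0 0 0;-0.1 -3 0 0 0 0 0;-0.1 -3 0 0 0 0 0;-0.1 -3 0 0 0 0 0;-0.1 -3 0 0 0 0 0;-0.1 -3 0 0 0 0 0;0 0 0 0 0 0 0;0 0 0 0 0 0 0", grip_force=20)

```text
t: 12.65
tcp_pos: [0.5858, -0.2007, 0.1491]
tcp_rot: [0.959, -0.283, 0.0, 0.0]
force: [0.8, -0.7, 0.6]
gripper_width: 1.0
```

```bash
python3 plan.py 0.585 -0.1997 0.011 -33; python3 - <<'E'
from h import *
for n in("top","scene",):cv2.imwrite(f"pics/{n}3.png",ctrl.get_image(n)[:,:,::-1])
E
```

```text
t 12.65 tcp [ 0.5858 -0.2007  0.1491] psi -32.9 tilt 0.05 w 92.0 F [ 0.8 -0.7  0.6]
turn z 0.1 shift if turned first [-0.12 -0.04 13.81] shift if moved first [-0.12 -0.04 13.81]
```

View pics/scene3.png

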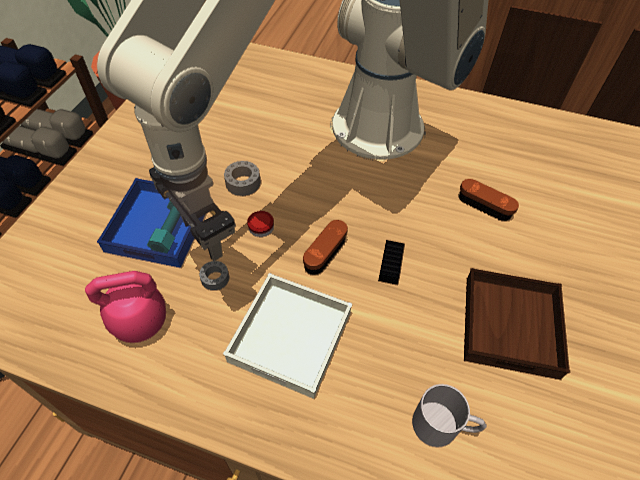

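The dumbbell lies in the blue tray (scene 165,230) and the gripper is above the small ring (214,275), clear of the kettlebell.

Call:
arm_command(series="-0.1 0 2 0 0 0 0;0 0 2 0 0 0 0;0 0 2 0 0 0 0;0 0 2 0 0 0 0;0 0 2 0 0 0 0;0 0 1.5 0 0 0 0;0 0 1 0 0 0 0;0 0 0.6 0 0 0 0;0 0 0.5 0 0 0 0;0 0 0.1 0 0 0 0;0 0 0 0 0 0 0.3;0 0 0 0 0 0 1;0 0 0 0 0 0 1;0 0 0 0 0 0 1;0 0 0 0 0 0 1;0 0 0 0 0 0 1;0 0 0 0 0 0 1")

```text
t: 14.45
tcp_pos: [0.5849, -0.2005, 0.0114]
tcp_rot: [0.959, -0.284, 0.0, -0.0]
force: [-0.1, 0.0, 3.3]
gripper_width: 0.649
```

```bash
python3 plan.py 0.484 -0.429 0.15 -83.3
```

```text
t 14.45 tcp [ 0.5849 -0.2005  0.0114] psi -33.0 tilt 0.02 w 59.7 F [-0.1  0.   3.3]
turn z 50.3 shift if turned first [ 21.52  12.69 -13.86] shift if moved first [  3.97  24.66 -13.86]
```

Call:
arm_command(series="0 0 0 0 0 0 1;0 0 0 0 0 0 1;0 0 -1 0 0 0 1;0 0 -3 0 0 0 1;0 0 -3 0 0 0 1;0 0 -3 0 0 0 1;0 0 -3 0 0 0 1;0 0 -0.8 0 0 0 1;0.4 2.5 0 0 0 0 1;0.5 3 0 0 0 0 1;0.5 3 0 0 0 0 1;0.5 3 0 0 0 0 1;0.5 3 0 0 0 0 1;0.5 3 0 0 0 0 1;0.5 3 0 0 0 0 1;0.5 3 0 0 0 0 1;0.1 1.1 0 0 0 0 1;0 0 0 0 0 8.4 1;0 0 0 0 0 8.4 1;0 0 0 0 0 8.4 1")

```text
t: 16.45
tcp_pos: [0.4841, -0.4279, 0.1482]
tcp_rot: [0.872, -0.489, -0.001, -0.0]
force: [0.4, 1.0, 0.3]
gripper_width: 0.652
```

Call:
arm_command(series="0 0 0 0 0 8.4 1;0 0 0 0 0 8.4 1;0 0 0 0 0 8.4 1;0 0 0 0 0 0 1;0 0 0 0 0 0 1")

```text
t: 16.95
tcp_pos: [0.4844, -0.428, 0.1486]
tcp_rot: [0.748, -0.663, -0.0, -0.0]
force: [-0.1, -0.6, -1.2]
gripper_width: 0.651
```

```bash
python3 plan.py 0.484 -0.429 0.017 -83.3; python3 - <<'E'
from h import *
for n in("top","scene",):cv2.imwrite(f"pics/{n}4.png",ctrl.get_image(n)[:,:,::-1])
E
```

```text
t 16.95 tcp [ 0.4844 -0.428   0.1486] psi -83.1 tilt 0.05 w 59.9 F [-0.1 -0.6 -1.2]
turn z 0.2 shift if turned first [ 0.09  0.05 13.16] shift if moved first [ 0.09  0.05 13.16]
```

View pics/scene4.png

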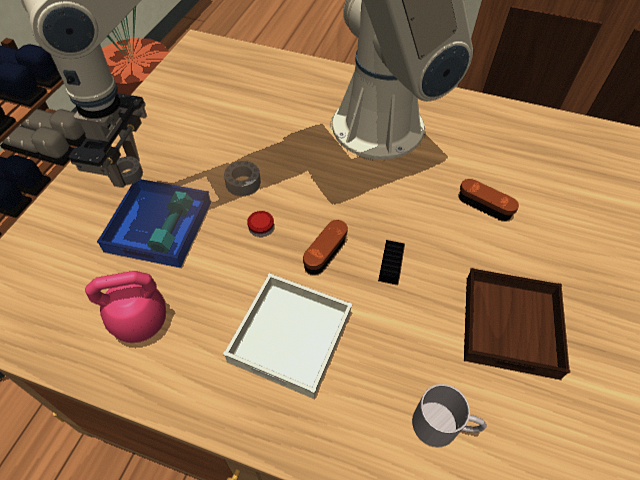

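The ring is held at (125,170) and the dumbbell leaves space on the tray's −y side. Lowering the ring in now.

Call:
arm_command(series="0.1 0 2 0 0 0 1;0 0 2 0 0 0 1;0 0 2 0 0 0 1;0 0 2 0 0 0 1;0 0 2 0 0 0 1;0 0 1 0 0 0 1;0 0 0.8 0 0 0 1;0 0 0.6 0 0 0 1;0 0 0.4 0 0 0 1;0 0 0.3 0 0 0 1;0 0 0.1 0 0 0 1;0 0 0 0 0 0 1;0 0 0 0 0 0 0.25;0 0 0 0 0 0 0.2;0 0 0 0 0 0 0.2;0 0 0 0 0 0 0.2;0 0 -1 0 0 0 0.2;0 0 -3 0 0 0 0.2;0 0 -4 0 0 0 0.2;0 0 -4 0 0 0 0")

```text
t: 19.05
tcp_pos: [0.4843, -0.4294, 0.1388]
tcp_rot: [0.747, -0.665, -0.0, -0.0]
force: [0.9, -0.3, -0.4]
gripper_width: 0.861
```

```bash
python3 plan.py 0.4408 -0.0013 0.15 -14.5; python3 - <<'E'
from h import *
for n in("top",):cv2.imwrite(f"pics/{n}5.png",ctrl.get_image(n)[:,:,::-1])
E
```

```text
t 19.05 tcp [ 0.4843 -0.4294  0.1388] psi -83.4 tilt 0.04 w 79.2 F [ 0.9 -0.3 -0.4]
turn z -68.9 shift if turned first [-14.93 -40.36  -1.12] shift if moved first [-43.02  -0.63  -1.12]
```

View pics/top5.png

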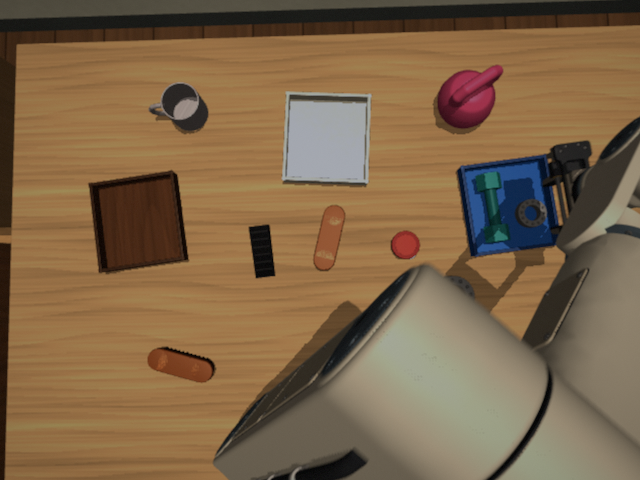

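The ring at (532,213) and the dumbbell at (491,207) lie side by side and flat in the blue tray. The brush is next.

Call:
arm_command(series="-2 0 -0.5 0 0 0 0;-3 0 -0.5 0 0 -8.5 0;0 0 0 0 0 -8.5 0;0 0 0 0 0 -8.5 0;0 0 0 0 0 -8.5 0;0 0 0 0 0 -8.5 0;0 0 0 0 0 -8.5 0;0 0 0 0 0 -8.5 0;0 0 0 0 0 -8.5 0;0 0 0 0 0 -0.9 0", grip_force=20)

```text
t: 20.1
tcp_pos: [0.4788, -0.38, 0.1477]
tcp_rot: [0.992, -0.124, 0.0, 0.0]
force: [0.7, 0.5, 0.6]
gripper_width: 1.001
```

```bash
python3 plan.py 0.4408 -0.0013 0.15 -14.5
```

```text
t 20.1 tcp [ 0.4788 -0.38    0.1477] psi -14.3 tilt 0.03 w 92.1 F [0.7 0.5 0.6]
turn z 0.2 shift if turned first [-13.16 -35.71  -0.23] shift if moved first [-13.04 -35.76  -0.23]
```

Call:
arm_command(series="-1.1 -3 0 0 0 0 0;-1.1 -3 0 0 0 0 0;-1.1 -3 0 0 0 0 0;-1.1 -3 0 0 0 0 0;-1.1 -3 0 0 0 0 0;-1.1 -3 0 0 0 0 0;-1.1 -3 0 0 0 0 0;-1.1 -3 0 0 0 0 0;-1.1 -3 0 0 0 0 0;-1.1 -3 0 0 0 0 0;-1.1 -3 0 0 0 0 0;-1 -2.7 0 0 0 0 0;0 0 0 0 0 0 0;0 0 0 0 0 0 0")

```text
t: 21.5
tcp_pos: [0.4412, -0.0013, 0.1474]
tcp_rot: [0.992, -0.126, 0.0, 0.0]
force: [0.0, -0.6, -0.0]
gripper_width: 0.998
```

```bash
python3 plan.py 0.4408 -0.0013 0.022 -14.5
```

```text
t 21.5 tcp [ 0.4412 -0.0013  0.1474] psi -14.5 tilt 0.04 w 91.8 F [ 0.  -0.6 -0. ]
turn z -0.0 shift if turned first [-4.000e-02  1.000e-02  1.254e+01] shift if moved first [-4.000e-02  1.000e-02  1.254e+01]
```

Call:
arm_command(series="0 0 2 0 0 0 0;0 0 2 0 0 0 0;0 0 2 0 0 0 0;0 0 2 0 0 0 0;0 0 2 0 0 0 0;0 0 1.2 0 0 0 0;0 0 0.8 0 0 0 0;0 0 0.4 0 0 0 0;0 0 0.1 0 0 0 0;0 0 0 0 0 0 0.5;0 0 0 0 0 0 1;0 0 0 0 0 0 1;0 0 0 0 0 0 1;0 0 0 0 0 0 1;0 0 0 0 0 0 1;0 0 0 0 0 0 1;0 0 0 0 0 0 1;0 0 0 0 0 0 1")

```text
t: 23.3
tcp_pos: [0.4411, -0.0015, 0.0222]
tcp_rot: [0.992, -0.126, 0.0, -0.0]
force: [-0.5, 0.4, 3.8]
gripper_width: 0.498
```

```bash
python3 plan.py 0.4784 0.4397 0.15 7.5
```

```text
t 23.3 tcp [ 0.4411 -0.0015  0.0222] psi -14.5 tilt 0.01 w 45.8 F [-0.5  0.4  3.8]
turn z -22.0 shift if turned first [  9.45 -43.26 -12.78] shift if moved first [ -7.41 -43.66 -12.78]
```

Call:
arm_command(series="0 0 0 0 0 0 1;0 0 -1 0 0 0 1;0 0 -3 0 0 0 1;0 0 -3 0 0 0 1;0 0 -3 0 0 0 1;0 0 -2.8 0 0 0 1;0 0 0 0 0 -7.3 1;0 0 0 0 0 -7.3 1;0 0 0 0 0 -7.4 1;0.6 -2.9 0 0 0 0 1;0.6 -2.9 0 0 0 0 1;0.6 -2.9 0 0 0 0 1;0.6 -2.9 0 0 0 0 1;0.6 -2.9 0 0 0 0 1;0.6 -2.9 0 0 0 0 1;0.6 -2.9 0 0 0 0 1;0.6 -2.9 0 0 0 0 1;0.6 -2.9 0 0 0 0 1;0.6 -2.9 0 0 0 0 1;0.6 -2.9 0 0 0 0 1")

```text
t: 25.3
tcp_pos: [0.4642, 0.3243, 0.1504]
tcp_rot: [0.998, 0.066, -0.0, 0.0]
force: [-0.2, -0.8, -2.1]
gripper_width: 0.498
```

Call:
arm_command(series="0.8 -2.9 0 0 0 0 1;0.8 -2.9 0 0 0 0 1;0.8 -2.9 0 0 0 0 1;0.4 -2.6 0 0 0 0 1;0 0 0 0 0 0 1;0 0 0 0 0 0 1")

```text
t: 25.9
tcp_pos: [0.477, 0.4387, 0.15]
tcp_rot: [0.998, 0.066, -0.0, 0.0]
force: [0.4, 0.7, -1.9]
gripper_width: 0.495
```

```bash
python3 plan.py 0.4784 0.4397 0.027 7.5; python3 - <<'E'
from h import *
for n in("top","scene",):cv2.imwrite(f"pics/{n}6.png",ctrl.get_image(n)[:,:,::-1])
E
```

```text
t 25.9 tcp [0.477  0.4387 0.15  ] psi 7.6 tilt 0.07 w 45.6 F [ 0.4  0.7 -1.9]
turn z 0.1 shift if turned first [ 0.15 -0.08 12.3 ] shift if moved first [ 0.15 -0.08 12.3 ]
```

View pics/scene6.png

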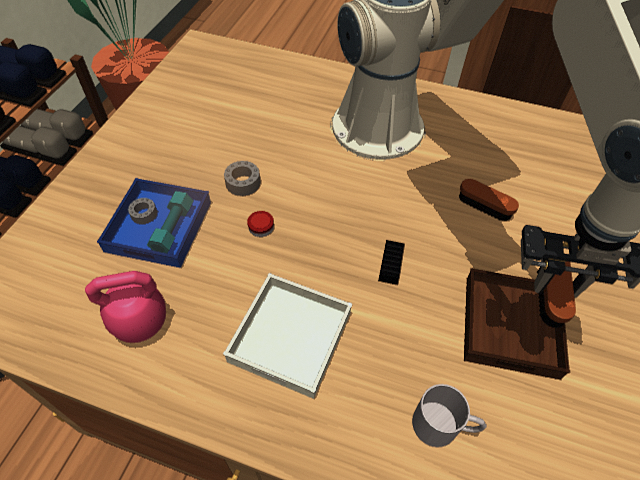

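The brush is held level over the wooden tray (scene 560,295). Lowering it, then opening only to about 55 mm.

Call:
arm_command(series="0.1 0 2 0 0 0 1;0 0 2 0 0 0 1;0 0 2 0 0 0 1;0 0 2 0 0 0 1;0 0 1.6 0 0 0 1;0 0 1 0 0 0 1;0 0 0.7 0 0 0 1;0 0 0.5 0 0 0 1;0 0 0.3 0 0 0 1;0 0 0.1 0 0 0 1;0 0 0.1 0 0 0 1;0 0 0 0 0 0 0.45;0 0 0 0 0 0 0.4;0 0 0 0 0 0 0.4;0 0 -0.5 0 0 0 0.4;0 0 -1.5 0 0 0 0.4;0 0 -3 0 0 0 0.4;0 0 -4 0 0 0 0.4;0 0 -4 0 0 0 0")

```text
t: 27.9
tcp_pos: [0.4784, 0.439, 0.1595]
tcp_rot: [0.998, 0.066, 0.0, -0.0]
force: [0.8, -0.1, 1.0]
gripper_width: 0.661
```

```bash
python3 plan.py 0.433 0.1453 0.15 5.9; python3 - <<'E'
from h import *
for n in("top",):cv2.imwrite(f"pics/{n}7.png",ctrl.get_image(n)[:,:,::-1])
E
```

```text
t 27.9 tcp [0.4784 0.439  0.1595] psi 7.5 tilt 0.01 w 60.8 F [ 0.8 -0.1  1. ]
turn z 1.6 shift if turned first [-7.54 28.75  0.95] shift if moved first [-8.36 28.52  0.95]
```

View pics/top7.png

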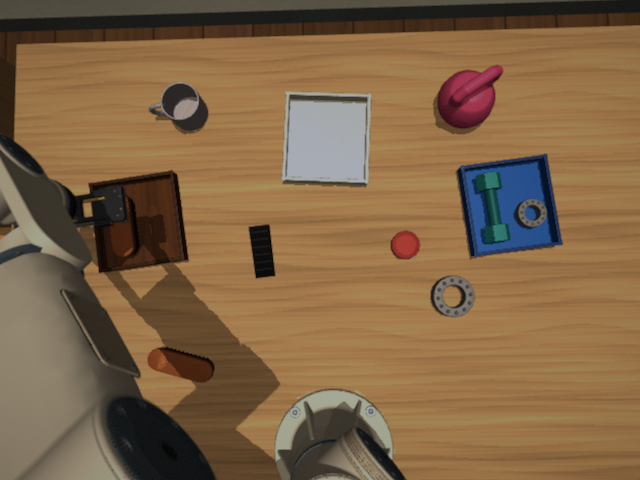

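The brush sits in the wooden tray (top 122,225). The doorstop is next.

Call:
arm_command(series="0 0 0 0 0 1.6 0;-0.7 2.8 0.1 0 0 0 0;-0.7 2.8 0.1 0 0 0 0;-0.7 2.8 0.1 0 0 0 0;-0.7 2.8 0.1 0 0 0 0;-0.7 2.8 0.1 0 0 0 0;-0.8 3 0.1 0 0 0 0;-0.8 3 0.1 0 0 0 0;-0.8 3 0.1 0 0 0 0;-0.8 3 0.1 0 0 0 0;-0.8 2.7 0.1 0 0 0 0;0 0 0 0 0 0 0;0 0 0 0 0 0 0")

```text
t: 29.25
tcp_pos: [0.4335, 0.1457, 0.1469]
tcp_rot: [0.999, 0.051, -0.0, -0.0]
force: [0.3, -0.4, -0.1]
gripper_width: 1.005
```

```bash
python3 plan.py 0.433 0.1453 0.0105 5.9
```

```text
t 29.25 tcp [0.4335 0.1457 0.1469] psi 5.8 tilt 0.02 w 92.4 F [ 0.3 -0.4 -0.1]
turn z -0.1 shift if turned first [-0.05  0.03 13.64] shift if moved first [-0.05  0.03 13.64]
```

Call:
arm_command(series="0 0 2 0 0 0 0;0 0 2 0 0 0 0;0 0 2 0 0 0 0;0 0 2 0 0 0 0;0 0 2 0 0 0 0;0 0 1.5 0 0 0 0;0 0 1 0 0 0 0;0 0 0.6 0 0 0 0;0 0 0.5 0 0 0 0;0 0 0 0 0 0 0.5;0 0 0 0 0 0 1;0 0 0 0 0 0 1;0 0 0 0 0 0 1;0 0 0 0 0 0 1;0 0 0 0 0 0 1;0 0 0 0 0 0 1;0 0 0 0 0 0 1;0 0 0 0 0 0 1;0 0 0 0 0 0 1;0 0 0 0 0 0 1")

```text
t: 31.25
tcp_pos: [0.4337, 0.1459, 0.0112]
tcp_rot: [0.999, 0.052, 0.0, -0.0]
force: [0.4, -0.2, 5.5]
gripper_width: 0.454
```

```bash
python3 plan.py 0.672 -0.002 0.15 -3.5
```

```text
t 31.25 tcp [0.4337 0.1459 0.0112] psi 5.9 tilt 0.01 w 41.8 F [ 0.4 -0.2  5.5]
turn z 9.4 shift if turned first [ 24.69  13.31 -13.88] shift if moved first [ 22.17  17.18 -13.88]
```

Call:
arm_command(series="0 0 -1 0 0 0 1;0 0 -3 0 0 0 1;0 0 -3 0 0 0 1;0 0 -3 0 0 0 1;0 0 -3.5 0 0 0 1;0 0 0 0 0 4.7 1;0 0 0 0 0 4.7 1;2.4 1.3 0 0 0 0 1;2.5 1.3 0 0 0 0 1;2.5 1.3 0 0 0 0 1;2.5 1.3 0 0 0 0 1;2.5 1.3 0 0 0 0 1;2.5 1.3 0 0 0 0 1;2.5 1.3 0 0 0 0 1;2.5 1.3 0 0 0 0 1;2.5 1.4 0 0 0 0 1;2.3 1.5 0 0 0 0 1;0 0 0 0 0 0 1;0 0 0 0 0 0 1")

```text
t: 33.15
tcp_pos: [0.6716, -0.0019, 0.1459]
tcp_rot: [1.0, -0.031, -0.001, -0.0]
force: [-0.1, 1.0, -0.6]
gripper_width: 0.455
```

```bash
python3 plan.py 0.672 -0.002 0.0165 -3.5; python3 - <<'E'
from h import *
for n in("top","scene",):cv2.imwrite(f"pics/{n}8.png",ctrl.get_image(n)[:,:,::-1])
E
```

```text
t 33.15 tcp [ 0.6716 -0.0019  0.1459] psi -3.5 tilt 0.07 w 41.8 F [-0.1  1.  -0.6]
turn z -0.0 shift if turned first [ 0.04  0.   12.94] shift if moved first [ 0.04  0.   12.94]
```

View pics/scene8.png

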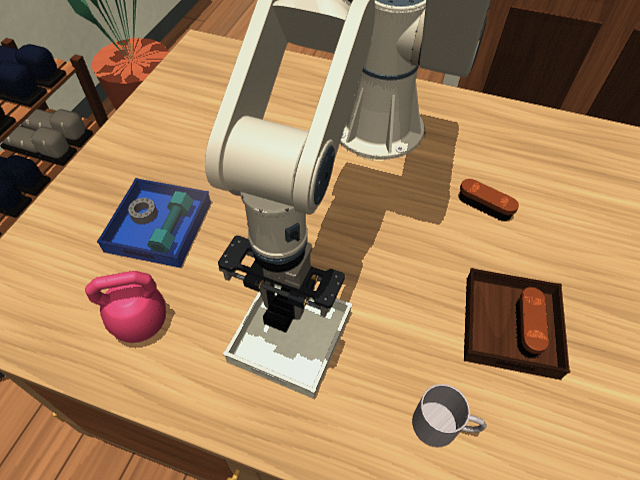

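The doorstop is held over the white tray (scene 280,315), and the brush lies flat in the wooden tray (533,320). Lowering the doorstop now.

Call:
arm_command(series="0 0 2 0 0 0 1;0 0 2 0 0 0 1;0 0 2 0 0 0 1;0 0 2 0 0 0 1;0 0 2 0 0 0 1;0 0 1.1 0 0 0 1;0 0 0.8 0 0 0 1;0 0 0.5 0 0 0 1;0 0 0.3 0 0 0 1;0 0 0.1 0 0 0 1;0 0 0.1 0 0 0 1;0 0 0 0 0 0 1;0 0 0 0 0 0 0.4;0 0 0 0 0 0 0.3;0 0 0 0 0 0 0.3;0 0 -1 0 0 0 0.3;0 0 -3 0 0 0 0.2;0 0 -4 0 0 0 0;0 0 -4 0 0 0 0;0 0 -1 0 0 0 0")

```text
t: 35.25
tcp_pos: [0.6749, -0.0017, 0.153]
tcp_rot: [1.0, -0.03, 0.004, -0.0]
force: [1.2, -0.8, -0.5]
gripper_width: 0.996
```

```bash
python3 plan.py 0.420 -0.1637 0.15 97.5; python3 - <<'E'
from h import *
for n in("top","scene",):cv2.imwrite(f"pics/{n}9.png",ctrl.get_image(n)[:,:,::-1])
E
```

```text
t 35.25 tcp [ 0.6749 -0.0017  0.153 ] psi -3.5 tilt 0.44 w 91.6 F [ 1.2 -0.8 -0.5]
turn z -101.0 shift if turned first [-12.73 -27.39   0.3 ] shift if moved first [-24.47  17.7    0.3 ]
```

View pics/scene9.png

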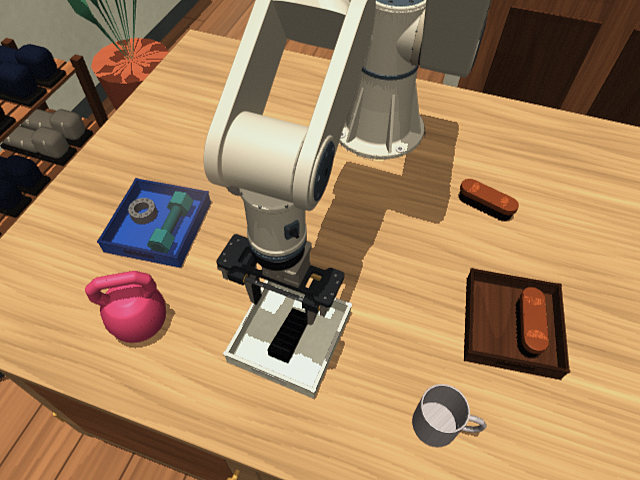

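The doorstop lies in the white tray (scene 287,335). The tin is last.

Call:
arm_command(series="-1.5 1.1 0 0 0 0 0;-2.5 1.8 0 0 0 0 0;-2.5 1.8 0 0 0 0 0;-2.5 1.8 0 0 0 0 0;-2.5 1.8 0 0 0 0 0;-2.5 1.8 0 0 0 0 0;-2.5 1.8 0 0 0 0 0;-2.5 1.8 0 0 0 0 0;-2.5 1.8 0 0 0 0 0;-2.5 1.8 0 0 0 0 0;-0.5 0.4 0 0 0 0 0;0 0 0 0 0 -8.4 0;0 0 0 0 0 -8.4 0;0 0 0 0 0 -8.4 0;0 0 0 0 0 -8.4 0;0 0 0 0 0 -8.4 0;0 0 0 0 0 -8.4 0;0 0 0 0 0 -8.4 0;0 0 0 0 0 -8.4 0;0 0 0 0 0 -8.4 0")

```text
t: 37.35
tcp_pos: [0.4171, -0.1631, 0.1462]
tcp_rot: [0.807, 0.591, -0.0, -0.001]
force: [-0.4, 0.9, -0.3]
gripper_width: 1.004
```

Call:
arm_command(series="0 0 0 0 0 -8.4 0;0 0 0 0 0 -8.4 0;0 0 0 0 0 -8.4 0;0 0 0 0 0 0 0;0 0 0 0 0 0 0")

```text
t: 37.85
tcp_pos: [0.417, -0.1633, 0.1465]
tcp_rot: [0.662, 0.75, -0.0, -0.0]
force: [-0.7, 0.5, -0.2]
gripper_width: 1.003
```

```bash
python3 plan.py 0.420 -0.1637 0.0105 97.5; python3 - <<'E'
from h import *
for n in("top","scene",):cv2.imwrite(f"pics/{n}10.png",ctrl.get_image(n)[:,:,::-1])
E
```

```text
t 37.85 tcp [ 0.417  -0.1633  0.1465] psi 97.1 tilt 0.05 w 92.2 F [-0.7  0.5 -0.2]
turn z -0.4 shift if turned first [-0.08  0.29 13.6 ] shift if moved first [-0.08  0.29 13.6 ]
```

View pics/scene10.png

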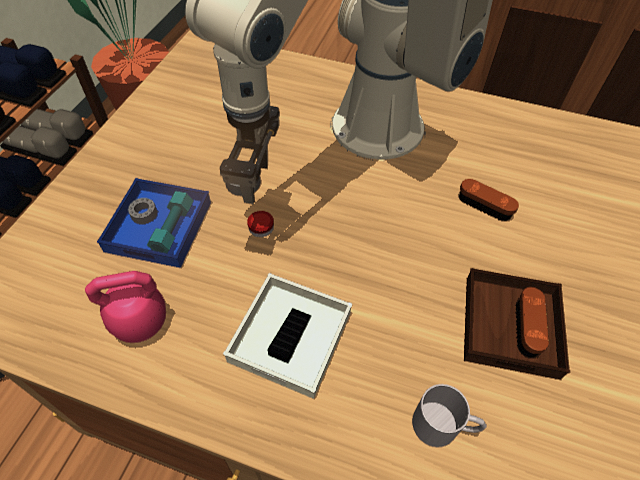

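The gripper is above the tin (scene 261,222), and the doorstop is flat in the white tray (288,335). Descending on the tin.

Call:
arm_command(series="-0.1 0.2 2 0 0 0 0;0 0.1 2 0 0 0 0;0 0 2 0 0 0 0;0 0 2 0 0 0 0;0 0 2 0 0 0 0;0 0 1.5 0 0 0 0;0 0 1 0 0 0 0;0 0 0.6 0 0 0 0;0 0 0.4 0 0 0 0;0 0 0 0 0 0 0.3;0 0 0 0 0 0 1;0 0 0 0 0 0 1;0 0 0 0 0 0 1;0 0 0 0 0 0 1;0 0 0 0 0 0 1;0 0 0 0 0 0 1;0 0 0 0 0 0 1;0 0 0 0 0 0 1")

```text
t: 39.75
tcp_pos: [0.4205, -0.1644, 0.0125]
tcp_rot: [0.66, 0.751, 0.0, 0.0]
force: [-0.3, 0.0, 6.6]
gripper_width: 0.649
```

```bash
python3 plan.py 0.4786 0.362 0.15 97.5
```

```text
t 39.75 tcp [ 0.4205 -0.1644  0.0125] psi 97.3 tilt 0.06 w 59.7 F [-0.3  0.   6.6]
turn z -0.2 shift if turned first [ 51.43  12.63 -13.75] shift if moved first [ 51.47  12.48 -13.75]
```

Call:
arm_command(series="0 0 -1 0 0 0 1;0 0 -3 0 0 0 1;0 0 -3 0 0 0 1;0 0 -3 0 0 0 1;0 0 -3.7 0 0 0 1;1.5 0.4 0 0 0 0 1;2.9 0.7 0 0 0 0 1;2.9 0.7 0 0 0 0 1;2.9 0.7 0 0 0 0 1;2.9 0.7 0 0 0 0 1;2.9 0.7 0 0 0 0 1;2.9 0.7 0 0 0 0 1;2.9 0.7 0 0 0 0 1;2.9 0.7 0 0 0 0 1;2.9 0.7 0 0 0 0 1;2.9 0.7 0 0 0 0 1;2.9 0.7 0 0 0 0 1;2.9 0.7 0 0 0 0 1;2.9 0.7 0 0 0 0 1;2.9 0.7 0 0 0 0 1")

```text
t: 41.75
tcp_pos: [0.4669, 0.2673, 0.1494]
tcp_rot: [0.66, 0.751, -0.0, -0.0]
force: [0.3, 0.0, -0.5]
gripper_width: 0.644
```

```bash
python3 plan.py 0.4786 0.362 0.15 97.5
```

```text
t 41.75 tcp [0.4669 0.2673 0.1494] psi 97.4 tilt 0.04 w 59.2 F [ 0.3  0.  -0.5]
turn z -0.1 shift if turned first [ 9.23  2.4  -0.06] shift if moved first [ 9.24  2.37 -0.06]
```

Call:
arm_command(series="2.9 0.7 0 0 0 0 1;2.9 0.7 0 0 0 0 1;2.3 0.6 0 0 0 0 1;0.8 0.3 0 0 0 0 1;0 0 0 0 0 0 1;0 0 0 0 0 0 1")

```text
t: 42.35
tcp_pos: [0.4784, 0.3564, 0.1489]
tcp_rot: [0.66, 0.751, -0.001, 0.0]
force: [-0.0, -0.1, -0.7]
gripper_width: 0.646
```

```bash
python3 plan.py 0.4786 0.362 0.0175 97.5; python3 - <<'E'
from h import *
for n in("scene",):cv2.imwrite(f"pics/{n}11.png",ctrl.get_image(n)[:,:,::-1])
E
```

```text
t 42.35 tcp [0.4784 0.3564 0.1489] psi 97.3 tilt 0.08 w 59.5 F [-0.  -0.1 -0.7]
turn z -0.2 shift if turned first [ 0.55  0.1  13.14] shift if moved first [ 0.55  0.09 13.14]
```

View pics/scene11.png

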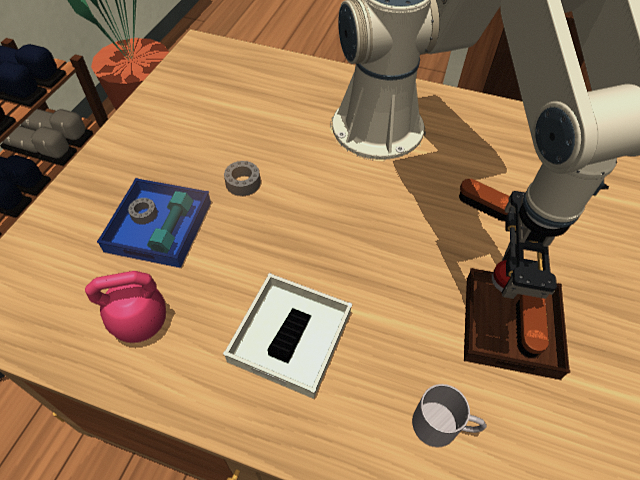

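The tin is held beside the brush (scene 502,275). Lowering and releasing it.

Call:
arm_command(series="0.3 0 2 0 0 0 1;0 0 2 0 0 0 1;0 0 2 0 0 0 1;0 0 2 0 0 0 1;0 0 2 0 0 0 1;0 0 1.2 0 0 0 1;0 0 0.8 0 0 0 1;0 0 0.5 0 0 0 1;0 0 0.3 0 0 0 1;0 0 0.1 0 0 0 1;0 0 0.1 0 0 0 1;0 0 0 0 0 0 1;0 0 0 0 0 0 1")

```text
t: 43.7
tcp_pos: [0.4786, 0.3607, 0.0194]
tcp_rot: [0.66, 0.751, 0.0, 0.0]
force: [0.0, -0.9, -0.2]
gripper_width: 0.643
```

```bash
python3 plan.py 0.4786 0.362 0.0175 97.5
```

```text
t 43.7 tcp [0.4786 0.3607 0.0194] psi 97.3 tilt 0.03 w 59.2 F [ 0.  -0.9 -0.2]
turn z -0.2 shift if turned first [0.13 0.01 0.19] shift if moved first [0.13 0.01 0.19]
```

Then I'll back away up and toward the base, so the trays are in clear view.

Call:
arm_command(series="0 0 0.1 0 0 0 1;0 0 0.1 0 0 0 1;0 0 0 0 0 0 0.25;0 0 0 0 0 0 0.2;0 0 0 0 0 0 0.2;0 0 0 0 0 0 0.2;0 0 -1 0 0 0 0.2;0 0 -3 0 0 0 0.2;0 0 -4 0 0 0 0.2;0 0 -4 0 0 0 0;-3 0 -1 0 0 0 0;-3 0 -1 0 0 0 0;-3 0 0 0 0 0 0;-3 0 0 0 0 0 0;-3 0 0 0 0 0 0;-3 0 0 0 0 0 0;-3 0 0 0 0 0 0;-3 0 0 0 0 0 0;-2 0 0 0 0 0 0;0 0 0 0 0 0 0")

```text
t: 45.7
tcp_pos: [0.5119, 0.1007, 0.1578]
tcp_rot: [0.661, 0.75, 0.0, 0.0]
force: [-0.4, -0.3, -0.3]
gripper_width: 0.997
```

```bash
python3 plan.py 0.3 0 0.2 97.5; python3 - <<'E'
from h import *
for n in("top","scene",):cv2.imwrite(f"pics/{n}12.png",ctrl.get_image(n)[:,:,::-1])
E
```

```text
t 45.7 tcp [0.5119 0.1007 0.1578] psi 97.2 tilt 0.04 w 91.7 F [-0.4 -0.3 -0.3]
turn z -0.3 shift if turned first [ -7.22 -22.32  -4.22] shift if moved first [ -7.34 -22.29  -4.22]
```

View pics/scene12.png

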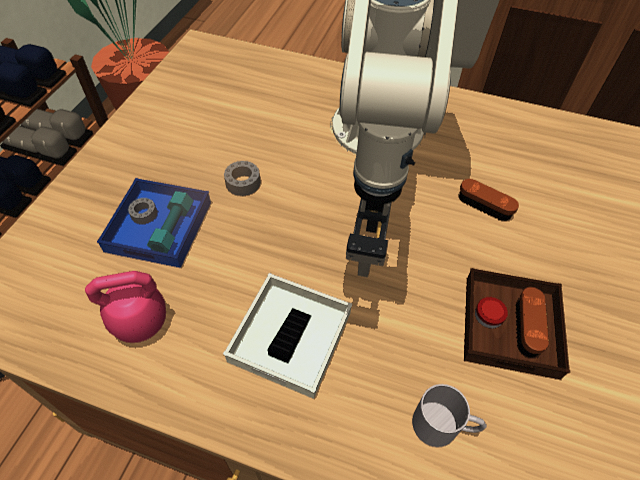

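View pics/top12.png

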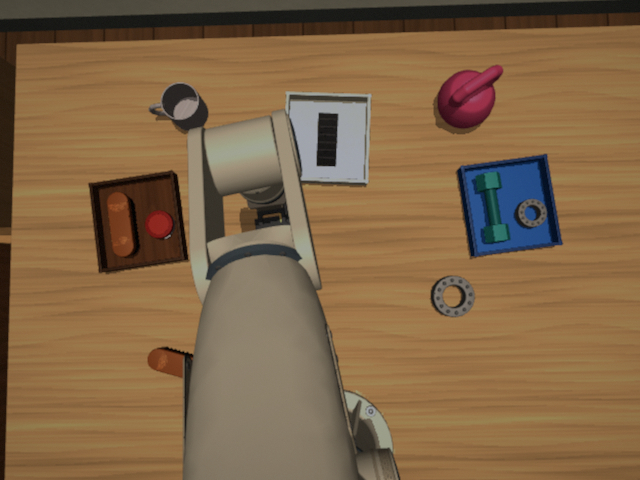

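All five things lie flat in their trays: tin (491,312) and brush (534,320) in wood, doorstop (288,335) in white, ring (141,209) and dumbbell (171,221) in blue. The mug and kettlebell are where they were. I'll check this numerically before handing in.

```bash
python3 - <<'E'
from h import *
T={"blue":((.499,-.382),6.7),"wood":((.483,.405),7.5),"white":((.657,-.001),-3.5)}
im={n:cv2.cvtColor(cv2.imread(f"pics/{n}12.png"),cv2.COLOR_BGR2HSV) for n in("top","scene")}
L=[("db","blue",([78,80,20],[98,255,255]),(491,207),(171,221),.028),("ring","blue",([0,0,40],[180,90,200]),(532,213),(141,209),.018),
("brush","wood",([3,150,90],[12,255,230]),(121,225),(534,320),.038),("tin","wood",([0,180,100],[5,255,255]),(160,225),(491,312),.022),("stop","white",([0,0,0],[180,255,60]),(327,139),(288,335),.015)]
for k,t,c,a,b,z in L:
    for n,p in(("top",a),("scene",b)):
        q=blob(mask(im[n],*c),np.array(p),18)
        if q is None:print(k,n,None);continue
        r=rect(ray(n,q,z));(cx,ang)=T[t];A=np.radians(ang);d=r[0]-np.array(cx)
        print(k,n,"tray mm",np.round(1e3*np.array([d[0]*np.cos(A)+d[1]*np.sin(A),-d[0]*np.sin(A)+d[1]*np.cos(A)])),"size",np.round(r[1]),"rel ang",round(r[2]-ang,1))
for n,bx in(("scene",[(80,265,95,85),(408,380,85,70)]),):
    A=cv2.imread(f"pics/{n}0.png").astype(int);B=cv2.imread(f"pics/{n}12.png").astype(int)
    for x,y,w,h in bx: print("diff",np.abs(A-B)[y:y+h,x:x+w].mean().round(2))
i=cv2.imread("pics/scene12.png")
cv2.imwrite("pics/crop12.png",np.hstack([cv2.resize(i[y:y+115,x:x+115],(390,390),interpolation=2) for x,y in((97,165),(458,262))]))
E
```

```text
db top tray mm [ 4. 35.] size [148.  52.] rel ang -0.1
db scene tray mm [-1. 35.] size [170.  51.] rel ang 1.2
ring top tray mm [-19. -49.] size [59. 58.] rel ang 81.9
ring scene tray mm [-20. -45.] size [80. 59.] rel ang 42.6
brush top tray mm [ 1. 37.] size [137.  44.] rel ang 0.1
brush scene tray mm [-4. 34.] size [139.  62.] rel ang -5.2
tin top tray mm [ -9. -41.] size [54. 54.] rel ang 81.2
tin scene tray mm [-14. -40.] size [58. 58.] rel ang -44.5
stop top tray mm [-1. -0.] size [115.  41.] rel ang 0.1
stop scene tray mm [ 1. -0.] size [109.  47.] rel ang -0.8
diff 1.76
diff 1.73
```

View pics/crop12.png

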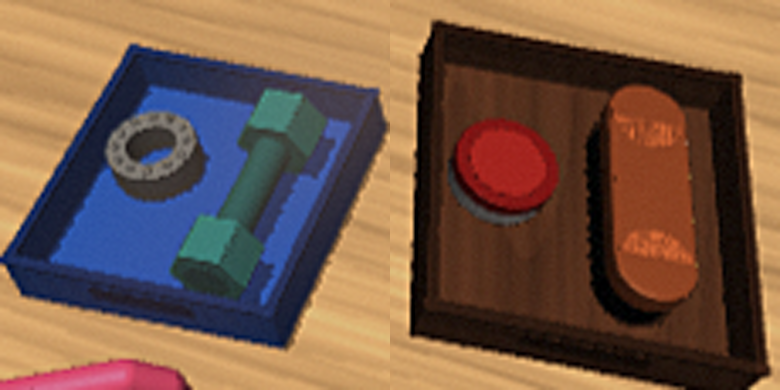

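The crops show each thing flat and clear of the walls and of its neighbour. Handing in.

```bash
python3 -c "
from rig import ctrl
print(ctrl.job_done())"
```

```text
the job is handed in; nothing more can be done
None
```

I put all five things in their trays and handed the job in at about 46 s. The hand-in gives no verdict.

- **Blue tray:** the small grey ring and the dumbbell, which I lowered in.
- **Wooden tray:** the polish tin and the far shoe brush.
- **White tray:** the doorstop.

**Position checks:** in my last pictures each thing was within about 5 mm of where I planned it in its tray. All five were well inside the limits.

**Flatness and release:** close crops of the blue and wooden trays, and the full view for the doorstop, showed everything flat, apart from its neighbour and off the rims. The gripper was open and clear.

**Bystanders:** the kettlebell and mug looked unmoved. The picture difference from the start was small, about 1.7 grey levels. I left the larger ring and the near brush alone.

**Disagreements:** the two cameras differed by up to 5 mm. Some outlines in the slanted scene view came out too large or turned by a few degrees, for example the brush at −5° there against 0° from the top. I put this down to the visible sides of the objects and relied on the top view.

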